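# Shut and latch the sweets carrier's gate

### The arm

A 7-joint arm with a two-finger parallel gripper is mounted at the origin on a cart in front of the work surface, level with it; the furniture and walls round the work are solid. World frame = base frame: x ahead of the robot, y to its left, z up, the work surface at z = 0. Lengths are in mm, angles in rad, forces in N, time in s.
With the tool pointing down it reaches from about 400 to 850 mm from the base axis. Payload 10.4 kg.
Tool frame: the origin (TCP) lies at the very end of the fingers, on their centre line; the grasp point (between the pads) lies r.grip_depth behind it (r.grip_depth is the distance from the TCP to the grasp point, in mm); y points along the fingers, x is the direction in which the jaws open and shut, and the axes are right-handed (so a half turn about y gives the same grasp; the last joint's range is limited). The gripper opens to 87 mm and grips with 3 to 60 N. Pads are 19 mm wide; open, the fingers measure 117 mm over their backs; the gripper's body (75 mm by 190 mm) begins 51 mm behind the grasp point.
Start: joints at [-0.023, 0.332, -0.065, 1.46, 0.022, 1.35, -0.088], TCP at [625.022, 0.018, 222.576] pointing down, gripper open.
Joint ranges: [-2.6, 2.6], [-0.5, 2.12], [-1.47, 1.34], [0.16, 2.42], [-1.27, 4.41], [0.06, 2.06], [-2.6, 2.6]. Speed limits (rad/s): [2.22, 2.22, 2.79, 2.79, 3.14, 3.14, 3.14].

### API

Orientations are given as a unit quaternion [w, x, y, z].
In Python, from rig import read_state, optics, r, nets gives the robot as it stands.
- The arm moves only by the tool jog_arm, never from a script. Its argument "rows" is a list of rows, each a list of 4 numbers: the shift along the tool's x, y, z in mm, then the turn about the tool's y in degrees. A call has 1 to 12 rows; each row shifts and turns the commanded pose from where the row before left it, along the tool's axes as they then stand; what a row does not reach is not made up. A row lasts 1/8 s, in which the tool goes at most 62.5 mm and 10.7 degrees, less where a joint would pass 70% of its speed; a pose out of reach is approached as far as the arm can. A call with a gripper value outside its range is refused whole. "hand" is the opening in per cent of the stroke, from 0 (shut) to 100 (fully open), set as the call begins (left out, the last holds). The fingers move at their own pace and stop on an object; "grip_force" is the grip in N (left out, the last holds). Time passes only in rows, so rows that do not move let the fingers close. It gives the time, the measured TCP pose, the force and the opening at its end, in the units of the state.
- read_state(): the state, without advancing time (a new reading comes with each control period).
- optics.read_camera(name): name is "scene" or "side" or "wrist"; returns the picture (400x640x3 uint8, red, green, blue); there is no depth.
- optics.camera_model(name): a dict with "mtx" (3x3 intrinsics, pixels), "T" (4x4, takes a point from camera to world coordinates). Camera axes: x right, y up, looking along -z (the intrinsics and any distortion apply to the point x, -y, -z); pixel columns grow to the right and rows downward; lengths in mm; the calibration is good to about 2 mm. A picture is of the moment at which its call begins: read the wrist's pose just before it. camera_model takes no time and is no camera call; for the wrist camera it gives the pose at the moment of the call.
- r.hand_in(): hands the job in, once; it reports no verdict.
Trained networks look in the newest picture that a camera, given by its name, has taken for a name from the list of things; names that differ only in an ending like _2 or _b are one class to them, and where a whole thing is asked for, a point or a joint stands for the part that bears it (a point fixed in the world has none). Each returns a list of dicts, best first, with "p" (0 to 1); they miss things now and then, are a little off and sometimes report something else, mostly with a low value. They report only what shows in the picture. A call takes as long as a camera call.
- nets.regions_of(camera, label): "pixels" (400x640 bool, what is visible of it) and "position" ([column, row] in pixels, amid what is visible of it).
- nets.pinpoint(camera, label): "position" ([column, row] in pixels: a listed point, or the origin of a listed thing).
The state is a dict: "time_s": time; "joint_positions": joint angles; "joint_velocities": joint speeds; "effort": joint torques, N m; "tool_pos": TCP position; "tcp_rot": TCP orientation; "force": force on the tool from outside, world axes, zero at the start; "wrist_torque": the same for the moment, N m; "width": finger opening in mm.
Only numpy, scipy, OpenCV 4.12 (cv2) and the standard library are available. Lean on these libraries where they do the work, as an engineer would, in place of code of your own. Each camera call takes 0.05 s, during which the arm holds its last target. There are 200 camera calls.

### The job

The gate of the sweets carrier stands ajar. Lift the latch bar by its red knob, swing the gate shut so that the bar passes over the black striker and presses the sprung yellow pad in a little, then let the bar drop fully down into the catch between striker and pad and let go. The catch is adjustable and may sit up to 13 mm nearer or further than drawn, so feel for the pad and press gently (never more than 16 N); do not disturb the packed sweets, the bottle or the jar.

Things in the scene. Friction and masses are not known exactly. Their poses are not given: they have to be found in the camera images.
- carrier: open-topped sweets carrier fixed on the worktop: white floor 240 x 265 mm, aluminium side and back panels 94 mm high. Origin under its floor, 15 mm to +x of the centre, at worktop height; z up; -x is the gate side, +y the side with the catch. In this frame the gate's vertical hinge axis is at x -120, y -112.5 mm.
- gate (a joint): angle of the steel barred gate (200 mm long, 10 mm thick, top 106 mm up) about its vertical hinge, rad. 0: square in the carrier's front, running from the hinge along the carrier's +y; grows as the free end swings out towards the carrier's -x. Light hinge friction (under 1 N at the knob) keeps it where it is left.
- latch_bar (a joint): angle of the 10 x 10 mm steel latch bar (0.1 to 0.2 kg), rad: 0 level (down), grows as its free end is lifted, at most 0.3; it falls by its own weight. It lies along the gate above the top rail. Pivot: in the gate's plane, 55 mm from the gate's hinge axis, 125 mm above the worktop; free end 245 mm from the hinge axis, past the gate, over the catch.
- knob (a point): centre of the red 24 mm ball knob on the bar, 115 mm along it from its pivot and 30 mm above its centre line (so 170 mm from the gate's hinge axis, 155 mm above the worktop with the bar level). Frame: x across the bar, square to the gate; y along the bar to its free end; z up from the bar. Pinch it from above, fingers either side of the gate's plane.
- catch_post: fixed post beside the gate's free end. Origin at its foot at worktop height, in the plane of the gate at 0, 225 mm from its hinge axis; axes as the carrier's. The catch on top has a black striker, a slot, a yellow sprung pad and a dark back plate, from -x to +x. It is screwed on through slots, up to 13 mm nearer or further along x than the two points below tell: feel for it.
- striker (a point): drawn (not true) middle of the slot-side edge of the striker's top, 6.5 mm to -x of the post's centre, 130 mm up; the true one is up to 13 mm off along the carrier's x. The striker is a blunt tooth 22 mm thick; its top is 10 mm above the underside of the level bar, so 12 to 25 mm of lift at the knob clears it.
- pad (a point): drawn (not true) middle of the resting pad's face, 9 mm to +x of the striker's edge (the bar is 10 mm thick); off by just as much as the striker. The pad reaches 180 mm up and yields towards +x: 2 N to start, 1.5 N per mm, hard stop after 3 mm (6.5 N). Press it in 2 to 3 mm (5 to 6.5 N, felt as 7 to 9 N at the knob) and the bar can drop; over 16 N on striker or pad is too much.
- bottle_mid (a point): centre of the magenta squeeze bottle, 44 mm across and 166 mm tall, standing on the worktop to the right of the carrier: leave alone
- jar_mid (a point): centre of the small amber jar with dark lid, 38 mm across and 60 mm tall, standing to the left of the carrier: leave alone
- pack_1_mid (a point): centre of a clear-wrapped green sweet, 65 x 62 x 35 mm, lying on the carrier's floor: leave alone
- pack_2_mid (a point): centre of a clear-wrapped green sweet, 65 x 62 x 35 mm, lying on the carrier's floor: leave alone
- pack_3_mid (a point): centre of a clear-wrapped green sweet, 65 x 62 x 35 mm, lying on the carrier's floor: leave alone

How it is judged (in metres and radians):
On the way, in this order (a step that is already met when the one before it is completed fails the run):
1. the latch bar is lifted clear of the striker's height while the gate is still ajar (value of joint latch_bar above 0.05 rad and value of joint gate above 0.08 rad), for 0.05 s.
2. the gate is shut and the bar has dropped fully down behind the striker (value of joint gate below 0.075 rad and value of joint latch_bar below 0.025 rad), for 0.2 s.
At the end, for the whole second after the job is handed in: The gate is shut (under 0.075 rad, which is behind the striker however the catch is set) with the bar fully down (under 0.025 rad) and at rest; bottle, jar and packs are within 20 mm of where they stood (all of step 2 and not (velocity of joint gate above 0.05 rad/s) and not (velocity of joint gate below -0.05 rad/s) and distance of each of bottle_mid, jar_mid, pack_1_mid, pack_2_mid, pack_3_mid from where it was at the start of the episode below 0.02 m); the robot touches nothing.
It fails at once if the catch is pressed or struck with more than 16 N (contact force between catch_post and anything else above 16 N).
It fails at once if the bottle, the jar or a packed sweet is moved by more than 30 mm (distance of any of bottle_mid, jar_mid, pack_1_mid, pack_2_mid, pack_3_mid from where it was at the start of the episode above 0.03 m).
It also fails if it takes over 58 s, if anything falls off the work surface, if the arm or the gripper's body presses on something with over 40 N, if the wrist force passes 120 N, or if a joint passes its speed limit or range.

## Working session

There is one attempt and no reset: what is moved stays moved. The work goes in short steps, Python scripts to look and compute and a tool call to move; the robot and the scene stay as the last step left them, time stands still between calls to the robot, and variables do not carry over. Pictures are saved under pics/ and viewed, about 8 in all and at most 12, crops included, and the job is handed in when it is done.

Besides the shell and the picture viewer there is one more tool, called after "Request:" as name(argument=value, ...) on one line, values as JSON. jog_arm: Moves the arm, as the interface text tells. Its arguments: {"type":"object","properties":{"rows":{"type":"array"},"hand":{"type":"number"},"grip_force":{"type":"number"}},"required":["rows"]}

```bash
mkdir -p pics; ls
cat > h.py <<'E'
import numpy as np, cv2
from rig import read_state, optics, r, nets
def ray(cam,px):
    m=optics.camera_model(cam); K=m["mtx"];T=np.array(m["T"])
    d=cv2.undistortPoints(np.array([[px]],float),np.array(K),np.array(m["dist"]) if "dist" in m else None)[0,0]
    v=T[:3,:3]@np.array([d[0],-d[1],-1.0]); return T[:3,3],v
def atz(cam,px,z):
    o,v=ray(cam,px); return o+v*(z-o[2])/v[2]
def tri(obs):
    A=np.zeros((3,3));b=np.zeros(3)
    for o,v in obs:
        v=v/np.linalg.norm(v);P=np.eye(3)-np.outer(v,v);A+=P;b+=P@o
    return np.linalg.solve(A,b)
E
python3 - <<'E'
from h import *
s=read_state(); print(s, r.grip_depth)
print(optics.camera_model("scene").keys())
ims=[]
for c in ("scene","side","wrist"):
    im=optics.read_camera(c); cv2.imwrite(f"pics/{c}0.png",im[:,:,::-1])
    for l in ("knob","striker","pad","catch_post","carrier","bottle_mid","jar_mid","gate","latch_bar"):
        print(c,l,[(np.round(d["position"]),round(d["p"],2)) for d in nets.pinpoint(c,l)[:2]])
E
```

```text
pics
{'time_s': 0.0, 'joint_positions': array([-0.02261419,  0.33286246, -0.06469253,  1.46093018,  0.02161051,
        1.34989142, -0.08850487]), 'joint_velocities': array([-3.69863242e-04,  3.31464457e-04, -1.52750547e-03, -1.24101452e-03,
        6.53761441e-05, -2.17692461e-03, -1.06669737e-03]), 'effort': array([-1.20520472e-04, -6.23245955e+01,  2.44190963e-02, -3.89891267e+01,
       -6.13984605e-02,  3.97891912e-02,  1.87085252e-04]), 'tool_pos': array([ 6.24620481e+02, -4.70558217e-03,  2.21765117e+02]), 'tcp_rot': array([-7.07079366e-01,  7.07133852e-01, -4.83710816e-04, -5.01621308e-04]), 'force': array([ 0.10825836, -0.00219416, -0.05299797]), 'wrist_torque': array([ 0.01947087, -0.02946297, -0.00611578]), 'width': 87.2667155965939} 18.700000000000003
dict_keys(['mtx', 'T'])
scene knob [(array([339., 243.]), 0.84)]
scene striker []
scene pad [(array([290., 245.]), 0.69)]
scene catch_post [(array([296., 288.]), 0.98)]
scene carrier [(array([292., 236.]), 0.69)]
scene bottle_mid [(array([397., 205.]), 0.57)]
scene jar_mid [(array([237., 284.]), 0.95)]Traceback (most recent call last):
  File "<stdin>", line 8, in <module>
ValueError: it knows: bottle_mid, carrier, catch_post, jar_mid, knob, pack_1_mid, pack_2_mid, pack_3_mid, pad, striker
```

Run:
```python
from h import *
obs={}
for c in ("scene","side","wrist"):
    im=optics.read_camera(c); cv2.imwrite(f"pics/{c}0.png",im[:,:,::-1])
    for l in ("knob","pad","striker","catch_post","carrier"):
        d=nets.pinpoint(c,l)
        if d and d[0]["p"]>.4: print(c,l,np.round(d[0]["position"],1),round(d[0]["p"],2)); obs.setdefault(l,[]).append((c,d[0]["position"]))
Z=dict(knob=155,pad=155,striker=130,catch_post=0,carrier=0)
for l,o in obs.items():
    print(l,"tri",np.round(tri([ray(*x) for x in o])) if len(o)>1 else None,"atz",[(x[0],np.round(atz(*x,Z[l]))) for x in o])
print(read_state()["time_s"])
a=cv2.imread("pics/scene0.png");b=cv2.imread("pics/side0.png")
cv2.imwrite("pics/both0.png",cv2.resize(np.vstack([a,b]),(480*1,600)))
```

```text
scene knob [340.1 241. ] 0.63
scene pad [288.7 245.7] 0.85
scene striker [295.2 250.9] 0.8
scene catch_post [296.2 287.6] 0.89
scene carrier [239.9 288.4] 0.73
side knob [308.9 247.2] 0.68
side pad [307.  243.5] 0.93
side striker [312.6 249.1] 0.92
side catch_post [314.4 292.7] 0.69
side carrier [291.8 245.7] 0.88
wrist knob [63.3 73.7] 0.75
wrist catch_post [222.8  14. ] 0.57
wrist carrier [335.4 121.5] 0.59
knob tri [484. 118. 148.] atz [('scene', array([458.,  96., 155.])), ('side', array([517., 189., 155.])), ('wrist', array([455.,  97., 155.]))]
pad tri [532. 169. 142.] atz [('scene', array([522., 177., 155.])), ('side', array([526., 181., 155.]))]
striker tri [526. 158. 121.] atz [('scene', array([519., 163., 130.])), ('side', array([521., 166., 130.]))]
catch_post tri [519. 166.   0.] atz [('scene', array([521., 165.,   0.])), ('side', array([517., 167.,   0.])), ('wrist', array([521., 168.,   0.]))]
carrier tri [631. 131.   2.] atz [('scene', array([609., 256.,   0.])), ('side', array([642.,  58.,   0.])), ('wrist', array([640.,  58.,   0.]))]
1.3
```

View pics/both0.png

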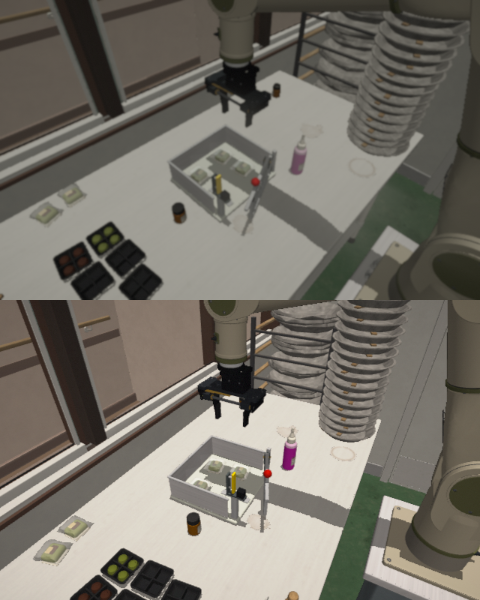

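View pics/wrist0.png

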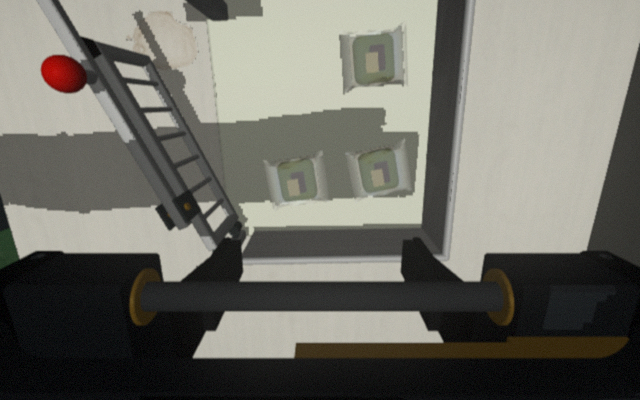

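The scene and side views show the carrier. The red knob is at about (340,243) in scene and (356,231) in side. The net's side detection at (309,247) is actually the striker. In the wrist view the gate runs from its hinge at about (230,245) to the knob at (63,74). I'll use knob ≈ (457, 96), with the gate pointing about 24° left of +y.

Request:
jog_arm(rows=[[-36,0,10,0],[-36,0,10,0],[-36,0,10,0],[-36,0,11,0],[0,0,0,-8],[0,0,0,-8],[0,0,0,-8],[0,0,0,0],[0,0,0,0]], hand=100)

```text
time_s: 2.42
tool_pos: [481.0, 41.0, 222.6]
tcp_rot: [-0.692, 0.692, 0.146, -0.146]
force: [-0.7, 1.3, 0.7]
width: 87.0
```

Run:
```python
from h import *
from scipy.spatial.transform import Rotation as Ro
s=read_state();p=s["tool_pos"];q=s["tcp_rot"];R=Ro.from_quat(q[[1,2,3,0]]).as_matrix()
print(s["time_s"],p,np.round(R,3).tolist(),s["force"])
im=optics.read_camera("wrist");cv2.imwrite("pics/w1.png",im[:,:,::-1])
Z=dict(knob=155,pad=155,striker=130,catch_post=0)
for l in Z:
    for d in nets.pinpoint("wrist",l)[:2]:
        w=atz("wrist",d["position"],Z[l]); print(l,np.round(d["position"]),round(d["p"],2),np.round(w,1),"tool d",np.round(R.T@(w-p),1))
for d in nets.regions_of("wrist","knob")[:1]: 
    w=atz("wrist",d["position"],155);print("region",d["position"],d["p"],d["pixels"].sum(),w,R.T@(w-p))
```

```text
2.425 [481.02290324  40.99184798 222.58200897] [[0.915, 0.0, -0.404], [0.404, 0.0, 0.915], [0.0, -1.0, -0.0]] [-0.70494755  1.32453686  0.71805155]
knob [323. 132.] 0.73 [456.4  95.9 155. ] tool d [-0.4 67.6 60.2]
knob [400.  83.] 0.26 [490.3 145.6 155. ] tool d [50.7 67.6 92. ]
pad [456.  77.] 0.95 [521.8 163.6 155. ] tool d [86.8 67.6 95.7]
striker [435.  69.] 0.64 [513.2 167.7 130. ] tool d [ 80.6  92.6 103. ]
catch_post [400.  82.] 0.65 [518.5 167.8   0. ] tool d [ 85.5 222.6 100.9]
region [322.9, 135.4] 0.6 3931 [457.3131984   93.47746706 155.        ] [-0.50129866 67.57941475 57.59331257]
```

View pics/w1.png

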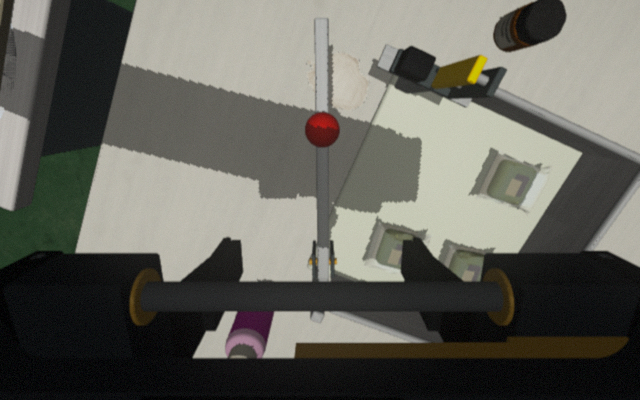

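The bar is vertical in the picture, so the jaws are square to it. The knob at (322,130) is about 59 mm ahead, centred between the jaws, and the catch at (400–500, 45–95) is clear. Next I'll descend and pinch.

Request:
jog_arm(rows=[[0,0,30,0],[-0.5,0,29.5,0],[0,30,0,0],[0,30,0,0],[0,20,0,0],[0,5,0,0],[0,0,0,0]], hand=100)

```text
time_s: 3.6
tool_pos: [456.5, 95.2, 137.9]
tcp_rot: [0.692, -0.692, -0.147, 0.147]
force: [-0.1, -0.1, -0.1]
width: 86.8
```

Request:
jog_arm(rows=[[0,0,0,0],[0,0,0,0],[0,0,0,0],[0,0,0,0],[0,0,0,0],[0,0,0,0]], hand=0, grip_force=20)

```text
time_s: 4.35
tool_pos: [456.4, 95.2, 137.5]
tcp_rot: [-0.692, 0.692, 0.147, -0.147]
force: [-0.7, -1.2, 0.2]
width: 35.4
```

Request:
jog_arm(rows=[[0,0,0,0],[0,0,0,0],[0,0,0,0],[0,0,0,0]])

```text
time_s: 4.85
tool_pos: [456.4, 95.2, 137.6]
tcp_rot: [0.692, -0.692, -0.147, 0.147]
force: [-0.2, 0.2, 0.1]
width: 22.8
```

Request:
jog_arm(rows=[[0,-4,-1.2,0],[0,-4,-1.3,0],[0,-4,-1.4,0],[0,-4,-1.4,0],[0,0,0,0],[0,0,0,0]])

```text
time_s: 5.6
tool_pos: [458.6, 90.3, 153.5]
tcp_rot: [-0.692, 0.692, 0.147, -0.147]
force: [0.6, -0.1, -1.6]
width: 22.6
```

Run:
```python
from h import *
s=read_state();print(s["time_s"],s["tool_pos"],s["force"],s["width"],s["wrist_torque"])
im=optics.read_camera("wrist");cv2.imwrite("pics/w2.png",im[:,:,::-1])
for d in nets.pinpoint("wrist","pad")[:1]+nets.pinpoint("wrist","striker")[:1]: print(d["position"],d["p"],atz("wrist",d["position"],155),atz("wrist",d["position"],130))
im=optics.read_camera("side");cv2.imwrite("pics/s2.png",cv2.resize(im[170:330,240:440,::-1],(800,640))[:600])
```

```text
5.6 [458.64833492  90.28003885 153.53113048] [ 0.64342829 -0.13019956 -1.61182412] 22.582462827623413 [ 0.09230848 -0.10993845 -0.02093081]
[496.1, 175.4] 0.61 [519.1632393  165.85306795 155.        ] [533.7800662  166.44090891 130.        ]
[466.3, 161.1] 0.97 [501.77119085 165.98521147 155.        ] [513.67887881 166.59363627 130.        ]
```

View pics/w2.png

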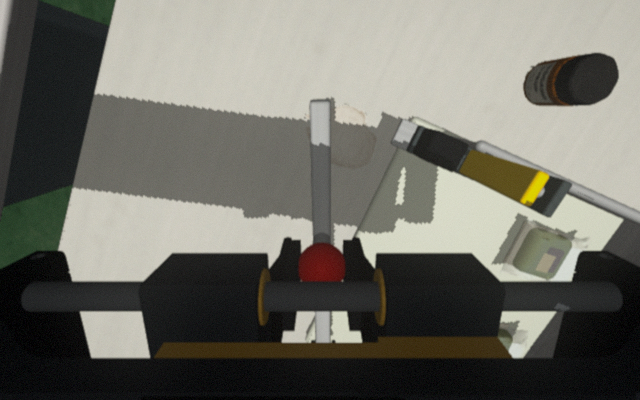

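View pics/s2.png

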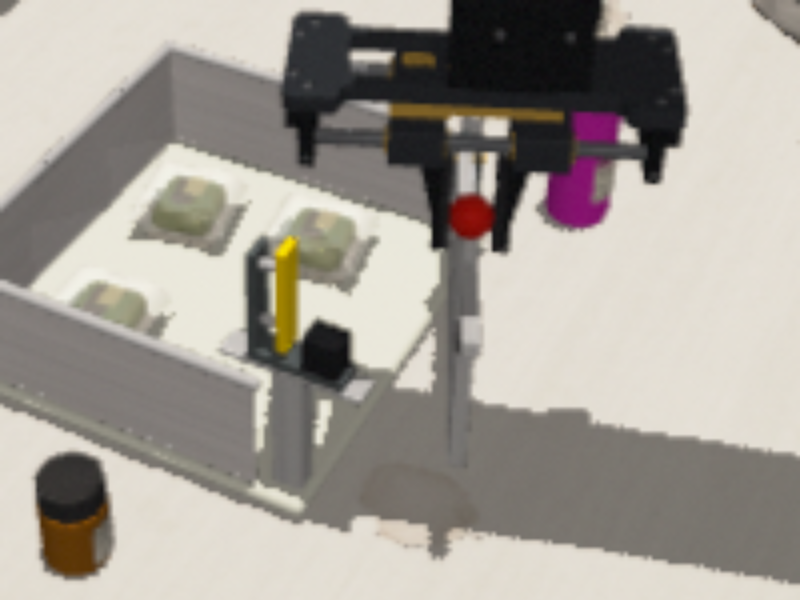

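The bar is lifted about 0.14 rad. In the side crop the bar end at (470,330) stands well clear of the striker (325,345) and the pad (287,290). Next I'll swing along the arc, stopping short of the nearest place the pad could be.

Request:
jog_arm(rows=[[7.2,0,-0.16,2.5],[7.2,0,-0.16,2.5],[7.2,0,-0.16,2.5],[7.2,0,-0.16,2.5],[7.2,0,-0.16,2.5],[7.2,0,-0.16,2.5],[5.7,0,-0.1,2],[0,0,0,0],[0,0,0,0]])

```text
time_s: 6.92
tool_pos: [505.4, 103.6, 153.6]
tcp_rot: [0.706, -0.706, -0.044, 0.043]
force: [0.2, 1.4, -0.6]
width: 22.5
```

Run:
```python
from h import *
s=read_state();print(s["time_s"],s["tool_pos"],s["force"],s["width"],s["wrist_torque"])
im=optics.read_camera("wrist");cv2.imwrite("pics/w3.png",im[:,:,::-1])
```

```text
6.925 [505.40947167 103.57699395 153.63254585] [ 0.21191165  1.40933018 -0.64132501] 22.530245984947136 [ 0.48378122  0.05179083 -0.07531115]
```

View pics/w3.png

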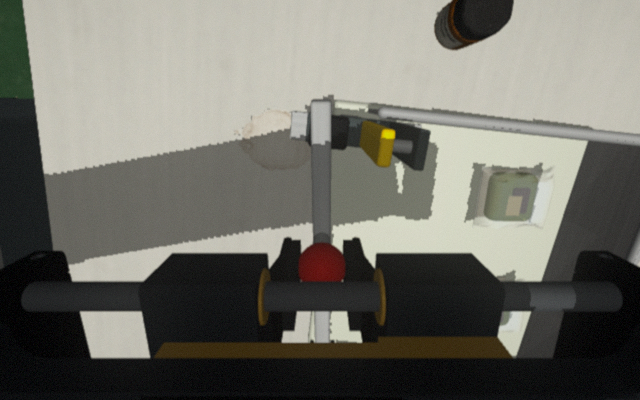

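The bar is now over the striker, with its right edge at x≈331 and the pad's near edge at x≈361. The gap is about 15 mm, so I'll approach slowly.

Request:
jog_arm(rows=[[1.45,0,0,0.5],[1.45,0,0,0.5],[1.45,0,0,0.5],[1.45,0,0,0.5],[1.45,0,0,0.5],[0,0,0,0],[0,0,0,0]])

```text
time_s: 7.85
tool_pos: [512.9, 104.3, 153.7]
tcp_rot: [0.707, -0.706, -0.028, 0.028]
force: [-0.5, 3.8, -0.5]
width: 22.6
```

Request:
jog_arm(rows=[[1,0,0,0.35],[0,0,0,0],[0,0,0,0]])

```text
time_s: 8.22
tool_pos: [513.7, 104.3, 153.6]
tcp_rot: [0.707, -0.707, -0.026, 0.026]
force: [-0.7, 5.3, -0.1]
width: 22.8
```

Request:
jog_arm(rows=[[1,0,0,0.35],[0,0,0,0],[0,0,0,0]])

```text
time_s: 8.6
tool_pos: [514.7, 104.4, 153.6]
tcp_rot: [0.707, -0.707, -0.024, 0.023]
force: [-1.0, 5.2, 0.1]
width: 22.7
```

A radial load of about 5 N has built up, so I'll ease the tool outward a little while continuing.

Request:
jog_arm(rows=[[0.8,0,0.6,0.3],[0,0,0,0],[0,0,0,0]])

```text
time_s: 8.98
tool_pos: [515.5, 104.6, 153.5]
tcp_rot: [-0.707, 0.707, 0.021, -0.022]
force: [-1.3, 2.0, -0.5]
width: 22.4
```

Request:
jog_arm(rows=[[0.8,0,0.3,0.3],[0,0,0,0],[0,0,0,0]])

```text
time_s: 9.35
tool_pos: [516.2, 104.7, 153.4]
tcp_rot: [-0.707, 0.707, 0.02, -0.02]
force: [-0.6, -1.5, -1.5]
width: 22.5
```

Request:
jog_arm(rows=[[0.8,0,0,0.2],[0,0,0,0],[0,0,0,0]])

```text
time_s: 9.72
tool_pos: [517.0, 104.8, 153.4]
tcp_rot: [-0.707, 0.707, 0.018, -0.018]
force: [-0.4, -2.2, -1.4]
width: 22.8
```

Request:
jog_arm(rows=[[0.8,0,0,0.2],[0,0,0,0],[0,0,0,0]])

```text
time_s: 10.1
tool_pos: [517.8, 104.9, 153.4]
tcp_rot: [-0.707, 0.707, 0.017, -0.017]
force: [-0.3, -3.3, -2.6]
width: 22.6
```

Request:
jog_arm(rows=[[0.8,0,0,0.2],[0,0,0,0],[0,0,0,0]])

```text
time_s: 10.48
tool_pos: [518.6, 105.0, 153.5]
tcp_rot: [-0.707, 0.707, 0.016, -0.016]
force: [-0.9, -6.5, -3.1]
width: 22.4
```

Request:
jog_arm(rows=[[0.7,0,-0.5,0.2],[0,0,0,0],[0,0,0,0]])

```text
time_s: 10.85
tool_pos: [519.2, 105.0, 153.5]
tcp_rot: [0.707, -0.707, -0.015, 0.015]
force: [-2.6, -3.7, -3.4]
width: 22.6
```

Request:
jog_arm(rows=[[0.7,0,-0.05,0.2],[0,0,0,0],[0,0,0,0]])

```text
time_s: 11.22
tool_pos: [519.6, 105.0, 153.5]
tcp_rot: [-0.707, 0.707, 0.013, -0.014]
force: [-3.5, -3.8, -1.9]
width: 22.5
```

Request:
jog_arm(rows=[[0.7,0,-0.05,0.2],[0,0,0,0],[0,0,0,0]])

```text
time_s: 11.6
tool_pos: [520.1, 105.0, 153.5]
tcp_rot: [-0.707, 0.707, 0.012, -0.013]
force: [-4.9, -3.6, -1.0]
width: 22.5
```

Request:
jog_arm(rows=[[0.6,0,-0.1,0.2],[0,0,0,0],[0,0,0,0]])

```text
time_s: 11.98
tool_pos: [520.5, 105.0, 153.5]
tcp_rot: [0.707, -0.707, -0.011, 0.012]
force: [-6.2, -4.0, -0.1]
width: 22.9
```

Request:
jog_arm(rows=[[0.5,0,-0.1,0.2],[0,0,0,0],[0,0,0,0]])

```text
time_s: 12.35
tool_pos: [520.9, 105.1, 153.5]
tcp_rot: [0.707, -0.707, -0.009, 0.011]
force: [-7.4, -2.1, 0.1]
width: 22.5
```

Felt 7.4 N, which puts the pad in about 2.3 mm. I'll press slightly more and then lower along the lift path.

Request:
jog_arm(rows=[[0.2,0,0,0],[0,2,0.7,0],[0,2,0.7,0],[0,2,0.7,0],[0,0,0,0]])

```text
time_s: 12.98
tool_pos: [521.0, 107.3, 147.5]
tcp_rot: [0.707, -0.707, -0.009, 0.011]
force: [-6.2, -2.6, 1.1]
width: 22.4
```

Request:
jog_arm(rows=[[0,2,0.65,0],[0,2,0.65,0],[0,0,0,0]])

```text
time_s: 13.35
tool_pos: [521.0, 108.6, 143.6]
tcp_rot: [0.707, -0.707, -0.009, 0.011]
force: [-7.5, -2.9, 0.7]
width: 22.5
```

Request:
jog_arm(rows=[[0,1.5,0.45,0],[0,1.5,0.45,0],[0,0,0,0]])

```text
time_s: 13.72
tool_pos: [521.0, 109.6, 140.7]
tcp_rot: [0.707, -0.707, -0.01, 0.011]
force: [-7.4, -2.8, 1.3]
width: 22.6
```

Request:
jog_arm(rows=[[0,1.5,0.45,0],[0,1.5,0.4,0],[0,0,0,0],[0,0,0,0]])

```text
time_s: 14.22
tool_pos: [521.0, 110.3, 137.7]
tcp_rot: [0.707, -0.707, -0.01, 0.011]
force: [-8.0, -4.6, 2.7]
width: 22.2
```

Request:
jog_arm(rows=[[0,0.5,0,0],[-0.3,0,0,0],[-0.3,0,0,0],[-0.3,0,0,0],[-0.2,0,0,0],[0,0,0,0],[0,0,0,0]])

```text
time_s: 15.1
tool_pos: [520.5, 110.3, 137.6]
tcp_rot: [0.707, -0.707, -0.01, 0.01]
force: [-5.4, -3.2, 3.1]
width: 22.6
```

Run:
```python
from h import *
s=read_state();print(s["time_s"],s["tool_pos"],s["force"],s["width"])
im=optics.read_camera("wrist");im2=optics.read_camera("side")
cv2.imwrite("pics/m4.png",np.vstack([cv2.resize(im[60:260,200:520,::-1],(480,300)),cv2.resize(im2[190:310,244:436,::-1],(480,300))]))
```

```text
15.1 [520.4624392  110.32677928 137.57698662] [-5.39104071 -3.16996936  3.10952337] 22.55119815532874
```

View pics/m4.png

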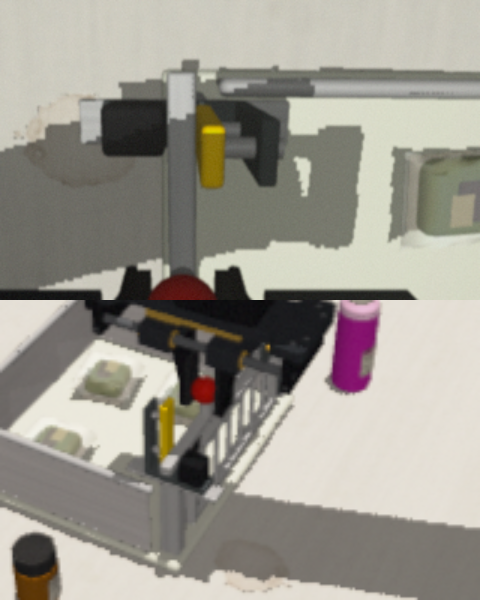

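The bar lies in the slot: in the wrist crop, the striker's edge is at x≈167, the bar spans 167–195, and the pad is at 200. I'll ease off the rest of the press and then open.

Request:
jog_arm(rows=[[-0.3,0,0,0],[-0.3,0,0,0],[-0.3,0,0,0],[0,0,0,0],[0,0,0,0]])

```text
time_s: 15.82
tool_pos: [519.9, 110.3, 137.6]
tcp_rot: [0.707, -0.707, -0.01, 0.01]
force: [-4.2, -2.7, 2.2]
width: 22.5
```

Request:
jog_arm(rows=[[-0.3,0,-0.2,0],[-0.3,0,-0.2,0],[0,0,0,0],[0,0,0,0]])

```text
time_s: 16.32
tool_pos: [519.8, 110.2, 137.6]
tcp_rot: [0.707, -0.707, -0.011, 0.01]
force: [-1.6, 1.7, 4.0]
width: 22.6
```

The bar now rests against the striker and the load is gone. Open and retreat.

Request:
jog_arm(rows=[[0,0,0,0],[0,0,0,0],[0,0,0,0],[0,0,0,0],[0,0,0,0],[0,0,0,0]], hand=80)

```text
time_s: 17.08
tool_pos: [519.3, 109.4, 137.1]
tcp_rot: [0.707, -0.707, -0.01, 0.01]
force: [-0.5, 0.5, -0.6]
width: 67.7
```

Request:
jog_arm(rows=[[0,-10,0,0],[0,-25,0,0],[0,-30,0,0],[0,-30,0,0],[0,-10,-30,0],[0,0,-30,0],[0,0,0,0],[0,0,0,0]])

```text
time_s: 18.08
tool_pos: [521.0, 50.2, 242.5]
tcp_rot: [0.707, -0.707, -0.01, 0.01]
force: [-0.8, 0.7, 0.4]
width: 69.6
```

Run:
```python
from h import *
s=read_state();print(s["time_s"],s["tool_pos"],s["force"],s["width"])
im=optics.read_camera("wrist");print("knob",[(d["position"],d["p"],atz("wrist",d["position"],155)) for d in nets.pinpoint("wrist","knob")[:1]])
im2=optics.read_camera("side")
cv2.imwrite("pics/m5.png",np.vstack([cv2.resize(im[:,:,::-1],(480,300)),cv2.resize(im2[190:310,244:436,::-1],(480,300))]))
```

```text
18.075 [520.97428276  50.1578549  242.47944599] [-0.78516582  0.65276727  0.38429004] 69.63529000069995
knob [([320.9, 130.5], 0.86, array([517.8097475 , 109.36380451, 155.        ]))]
```

View pics/m5.png

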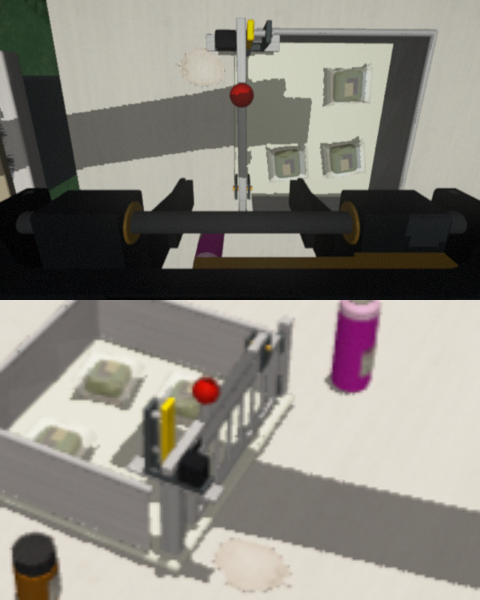

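The gate is shut, the bar lies in the slot between the black striker and the yellow pad, and the robot is clear. Packs, bottle and jar look untouched.

```bash
python3 -c "
from rig import r
print(r.hand_in())"
```

```text
the job is handed in; nothing more can be done
None
```

The gate is shut with the latch bar down in the catch, and I handed the job in at about 18 s of the 58 s allowed. The hand-in gave no verdict.

- **What I did:** I pinched the red knob and lifted the bar to about 0.14 rad. I then swung the gate in, felt for the pad in small steps, and pressed until the knob read about 7.4–8 N. I lowered the bar, eased it back onto the striker, opened the gripper and backed off.
- **Bar and gate:** Before I let go, the knob was back at the height where I first gripped it with the bar down. It met only about 4 N there, as if resting fully down. The last pictures show the gate square in the front and the bar between the black striker and the yellow pad. The knob sits within about 1 mm of where it should be along the gate.
- **Bottle, jar and sweets:** They look unmoved in the pictures, but I did not measure them.
- **Robot:** It stands clear of everything, and the wrist force reads about 1 N.
- **What disagreed:** The network first took the striker for the knob in the side picture; I spotted this and did not use that reading. Pulling toward the hinge and away from it reached about 6.5 N during the swing because my arc was slightly off; I corrected for it as I went.

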